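# Scan the job card, then turn the nut carousel to the stacked post and hold it

## Task

Pick up the hand scanner, aim it squarely at the middle of the bar-code card on its holder from about 10 cm away, hold it still there for two seconds, and stand the scanner upright on the bench again, touching neither the carousel nor the card holder. Then turn the nut carousel until the post with the stack of three nuts stands at the front, in line with the fixed pointer on the carousel's foot, and finish while still holding the carousel still with the fingers. Leave the block, the bolt and the spanner on the bench where they are.

Things in the scene. Friction and masses are not known exactly. Their poses are not given: they have to be found in the camera images.
- scanner: Loose grey pistol-type hand scanner, 0.2 to 0.4 kg, standing. Origin: centre of the underside of its flat foot (80 x 60 x 12 mm). z up the handle (34 x 28 mm), x the way it looks. The level head on top is 46 mm wide (y, flat sides), from z = 100 to 142 mm and x = -45 to +55 mm; grip it from above across its width, at x = 0.
- scanner_nose (a point): Centre of the scanner's black window, at x = 57 mm, z = 120 mm in the scanner's frame. The scanner looks from here straight along its own +x.
- card_stand: Fixed metal card holder, 263 mm tall: foot plate 80 x 100 x 10 mm, post of 12 mm diameter, upright frame 112 mm wide (y) and 86 mm high at the top. Origin: centre of the underside of the foot. Its -x axis is the way the card faces, toward the robot's side.
- card (a point): Middle of the bar code on the upright white card, on the card's face, 220 mm above the bench. The bar code is about 70 mm wide and 40 mm high.
- carousel_base: Fixed grey round foot of the nut carousel, 200 mm diameter. Origin: centre of its underside, on the carousel's upright axis. Its -x axis points to the carousel's front, where a dark pointer tongue, 32 mm wide, sticks out to 180 mm from the axis, with an upright fin on it, 28 mm long, 10 mm thick, 40 mm above the bench.
- front_mark (a point): Top of the upright fin of the fixed front pointer, 164 mm from the carousel's axis.
- turntable: Round carousel plate, 268 mm diameter, top at z = 40 mm, turns either way (no stops within 2 turns), light friction. Origin on its upright axis at z = 26 mm; its -x points to the post with three nuts. Five steel posts, 12 mm diameter, 72 degrees apart, 100 mm from the axis, tops at z = 152 mm.
- stack_post (a point): Centre of the top, 152 mm above the bench, of the one post that carries three hexagon nuts (34 mm over corners, fixed), which reach from 43 to 116 mm above the bench. The other four posts carry one nut each, up to 67 mm.
- cube: Bystander: loose steel block, 50 x 62 x 34 mm. Origin: centre of its underside.
- tee_bolt: Bystander: loose T-slot bolt with nut lying on the bench, 127 mm long (y), 26 mm high. Origin: centre of its underside.
- spanner: Bystander: loose open-ended spanner lying flat near the front edge of the bench, 248 mm long (y), 9 mm thick. Origin: centre of its underside.

How it is judged:
By the outcome, as a careful person would: the job done as asked, in the order asked, and still so for the second after the job is handed in, while the arm keeps its last pose, push and grip.
It also fails if it takes over 61 s, if anything falls off the work surface, if the arm or the gripper's body presses on something with over 40 N, if the wrist force passes 120 N, or if a joint passes its speed limit or range.

## Robot

A 6-joint arm with a two-finger parallel gripper is mounted at the origin on a cart in front of the work surface, level with it; the furniture and walls round the work are solid. World frame = base frame: x ahead of the robot, y to its left, z up, the work surface at z = 0. Lengths are in m, angles in rad, forces in N, time in s.
With the tool pointing down it reaches from about 0.4 to 0.825 m from the base axis. Payload 7 kg.
Tool frame: the origin (TCP) lies midway between the tips of the shut fingers; the grasp point (between the pads) lies 19 mm behind it; z points along the fingers, y is the line along which they close (so a half turn about z gives the same grasp; the last joint's range is limited). The gripper opens to 88 mm and grips with 3 to 60 N. Pads are 19 mm wide; open, the fingers measure 130 mm over their backs; the gripper's body (78 mm by 193 mm) begins 47 mm behind the grasp point.
Start: joints at [1.488, 0.359, 0.012, 0, -1.224, -0.288], TCP at [0.245, 0.629, 0.196] pointing down, gripper open.
Joint ranges: [-3.07, 3.07], [-1.43, 2.12], [-1.02, 1.25], [-3.03, 1.67], [-3.05, -0], [-3.03, 3.03]. Speed limits (rad/s): [2.39, 2.39, 3.01, 3.14, 3.14, 3.14].

## Interface

Orientations are given as [roll, pitch, yaw] about the fixed x, y, z axes, in that order (R = Rz(yaw) Ry(pitch) Rx(roll)).
In Python, from station import arm gives the robot as it stands.
- The arm moves only by the tool servo_tool, never from a script. Its argument "deltas" is a list of rows, each a list of 7 numbers: the closure, from -1 (fully open) to 1 (shut), then the shift along the tool's x, y, z in mm, then the turn, a rotation vector about the tool's x, y, z in degrees. In form: [[gripper, x, y, z, ax, ay, az], ...]. A call has 1 to 20 rows; each row shifts and turns the commanded pose from where the row before left it, along the tool's axes as they then stand; what a row does not reach is not made up. A row lasts 1/12 s, in which the tool goes at most 41.7 mm and 7.16 degrees, less where a joint would pass 70% of its speed; a pose out of reach is approached as far as the arm can. A call is refused whole if a number of a shift passes 41.7 or a number of a turn 7.16, either way. A call with a gripper value outside its range is refused whole. The fingers move at their own pace and stop on an object; "squeeze" is the grip in N (left out, the last holds). Time passes only in rows, so rows that do not move let the fingers close. It gives the time, the measured TCP pose, the force, the opening and the grip force at its end, in the units of the state.
- arm.get_state(): the state, without advancing time (a new reading comes with each control period).
- arm.grab_frame(name): name is "scene" or "top" or "wrist"; returns a dict with "color" (384x512x3 uint8, red, green, blue), "K" (3x3 intrinsics, pixels), "position" and "orientation" of the camera in the world. Camera axes: x right, y down, z forward; pixel columns grow to the right and rows downward; lengths in m; the calibration is good to about 2 mm. A picture is of the moment at which its call begins. There is no depth.
- arm.job_done(): hands the job in; it is judged then, once.
Trained networks look in a picture, given as the dict that the camera call returned (one of the last four; its "shot" number tells which), for a name from the list of things; names that differ only in an ending like _2 or _b are one class to them, and where a whole thing is asked for, a point or a joint stands for the part that bears it (a point fixed in the world has none). Each returns a list of dicts, best first, with "conf" (0 to 1); they miss things now and then, are a little off and sometimes report something else, mostly with a low value. They report only what shows in the picture. A call takes as long as a camera call.
- arm.recognise(query, picture): "at" ([x, y, z] in m, in the coordinates of the camera as it stood for that picture, good to about 4 mm: the middle of the surface that is visible of it).
The state is a dict: "t": time; "q": joint angles; "qd": joint speeds; "joint_efforts": joint torques, N m; "eef_pos": TCP position; "ee_rot": TCP orientation; "force": force on the tool from outside, world axes, zero at the start; "moment": the same for the moment, N m; "width": finger opening in m; "gripper_force": force on a finger pad.
Only numpy, scipy, OpenCV 4.12 (cv2) and the standard library are available. Lean on these libraries where they do the work, as an engineer would, in place of code of your own. Each camera call takes 0.05 s, during which the arm holds its last target. There are 200 camera calls.

## Working session

There is one attempt and no reset: what is moved stays moved. The work goes in short steps, Python scripts to look and compute and a tool call to move; the robot and the scene stay as the last step left them, time stands still between calls to the robot, and variables do not carry over. Pictures are saved under pics/ and viewed, at most 10 in all, crops included, and the job is handed in when it is done.

Besides the shell and the picture viewer there is one more tool, called after "Call:" as name(argument=value, ...), one argument or row to a line, values as JSON. servo_tool: Moves the arm, as the interface text tells. Its arguments: {"type":"object","properties":{"deltas":{"type":"array","items":{"type":"array","items":{"type":"number"}}},"squeeze":{"type":"number"}},"required":["deltas"]}

```bash
mkdir -p pics; cat > h.py <<'E'
import numpy as np, cv2
from scipy.spatial.transform import Rotation as R
from station import arm
def cam(f):
    o=np.array(f["orientation"],float)
    M=o if o.shape==(3,3) else (R.from_euler('xyz',o).as_matrix() if o.size==3 else R.from_quat(o).as_matrix())
    return M,np.array(f["position"])
def find(q,f,n=2):
    M,p=cam(f)
    return [(round(d["conf"],2),np.round(M@np.array(d["at"])+p,4).tolist()) for d in arm.recognise(q,f)[:n]]
def proj(f,P):
    M,p=cam(f); c=M.T@(np.array(P)-p); u=f["K"]@c; return u[:2]/u[2]
def save(f,n): cv2.imwrite("pics/"+n,f["color"][:,:,::-1])
E
python3 - <<'E'
from h import *
s=arm.get_state(); print({k:s[k] for k in("t","eef_pos","ee_rot","force","width")})
F={}
for n in("scene","top"):
    f=arm.grab_frame(n); F[n]=f; print(n,f["position"],f["orientation"])
    for q in("scanner","scanner_nose","card_stand","card","carousel_base","front_mark","turntable","stack_post","cube","tee_bolt","spanner"):
        print(q,find(q,f))
cv2.imwrite("pics/a.png",np.vstack([F["scene"]["color"],F["top"]["color"]])[:,:,::-1][:, :])
save(F["scene"],"s1.png");save(F["top"],"t1.png")
E
```

```text
{'t': 0.0, 'eef_pos': array([0.24442605, 0.62861397, 0.1953148 ]), 'ee_rot': array([ 3.13993073e+00, -1.65135970e-04, -3.70901825e-01]), 'force': array([-0.13673114,  0.25141093, -0.77374891]), 'width': 0.08778698307723819}
scene [ 0.16225616 -0.70974517  1.05500804] [-2.46617042  0.01107691 -0.5890233 ]
scanner [(0.72, [0.4612, 0.2437, 0.1164]), (0.72, [0.4382, -0.4283, 0.0197])]
scanner_nose [(0.58, [0.4596, 0.2418, 0.1201])]
card_stand [(0.59, [0.7106, 0.2408, 0.1854])]
card [(0.58, [0.7142, 0.2427, 0.1822]), (0.56, [0.5279, -0.1306, 0.0398])]
carousel_base [(0.57, [0.5251, -0.1378, 0.0397])]
front_mark [(0.76, [0.5278, -0.1306, 0.0401])]
turntable []
stack_post [(0.78, [0.5311, -0.1326, 0.0392])]
cube [(0.59, [0.4579, 0.2375, 0.1193]), (0.53, [0.7652, 0.0391, 0.0378])]
tee_bolt [(0.67, [0.4366, -0.429, 0.0218])]
spanner [(0.88, [0.3422, 0.1683, 0.0086])]
top [ 0.44665929 -0.08105198  1.40980252] [-3.04240564  0.00582875 -1.54649253]
scanner [(0.62, [0.4656, 0.2471, 0.1404])]
scanner_nose [(0.67, [0.4651, 0.2469, 0.1402])]
card_stand [(0.89, [0.7126, 0.2412, 0.0079]), (0.53, [0.3424, 0.1826, 0.0035])]
card [(0.93, [0.7115, 0.2454, 0.0075])]
carousel_base [(0.6, [0.5265, -0.1204, 0.0397])]
front_mark [(0.8, [0.5287, -0.1184, 0.0391]), (0.63, [0.4663, 0.248, 0.1395])]
turntable [(0.63, [0.5322, -0.1173, 0.0386])]
stack_post [(0.95, [0.535, -0.1155, 0.0437]), (0.62, [0.5297, -0.1182, 0.0423])]
cube [(0.81, [0.7642, 0.0515, 0.0303])]
tee_bolt [(0.5, [0.5272, -0.1202, 0.0424])]
spanner [(0.65, [0.341, 0.1811, 0.0045])]
```

View pics/s1.png

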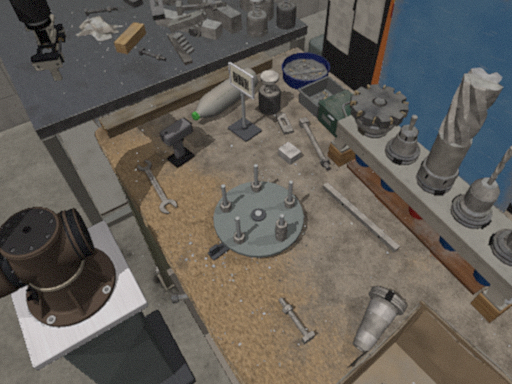

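View pics/t1.png

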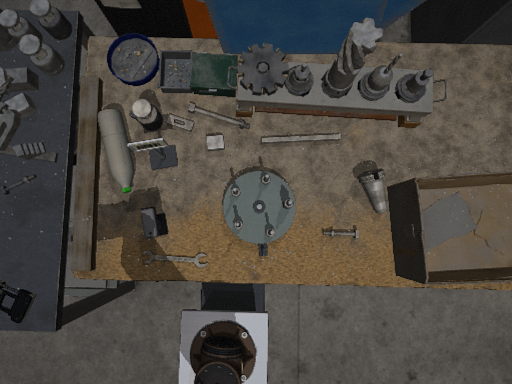

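The scene view shows the scanner at about (180,140), the card at (242,78), the carousel hub at (258,213), the pointer at (219,250) and the three-nut post at (281,228). The top view shows the scanner at (152,222), the card at (147,145), the hub at (259,206) and the pointer at (263,250). I'll zoom in next.

```bash
python3 - <<'E'
import cv2,numpy as np
t=cv2.imread("pics/t1.png")[125:275,120:310]; cv2.imwrite("pics/t2.png",cv2.resize(t,None,fx=4,fy=4,interpolation=cv2.INTER_CUBIC))
t=cv2.imread("pics/s1.png")[55:205,135:325]; t=cv2.imread("pics/s1.png")[55:265,130:320]; cv2.imwrite("pics/s2.png",cv2.resize(t,None,fx=2.85,fy=2.85,interpolation=cv2.INTER_CUBIC))
E
```

```text
(no output)
```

View pics/t2.png

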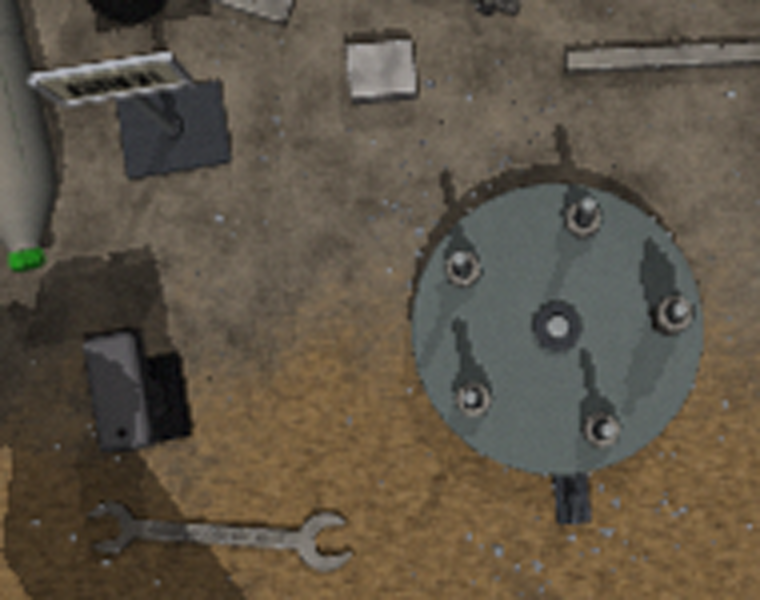

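View pics/s2.png

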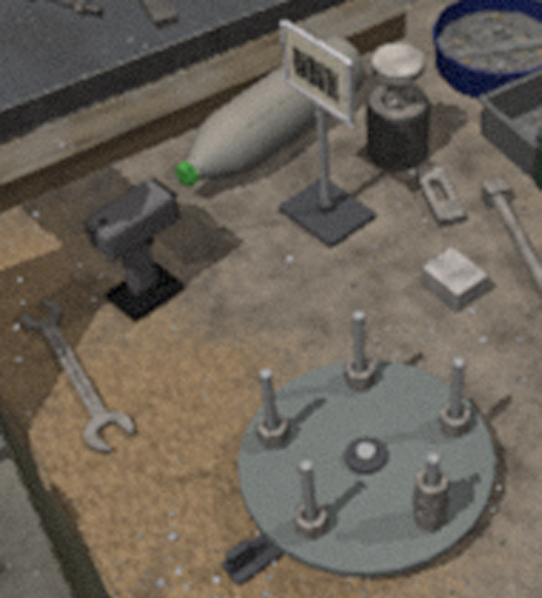

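The three-nut post is the right-hand one in the top view, at crop (678,308), and at (432,458) in the scene crop. The pointer tip is at (572,522) in the top crop. The scanner head lies roughly along x, but I can't yet tell which end is the nose. Next I'll fit the geometry and look through the wrist camera.

```bash
cat > fit.py <<'E'
from h import *
from scipy.optimize import least_squares
F={n:arm.grab_frame(n) for n in("scene","top")}
T=lambda u,v:(120+u/4,125+v/4); S=lambda u,v:(130+u/2.85,55+v/2.85)
def ob(p):
    cx,cy,b,t=p; out=[]
    post=lambda k:[cx-.1*np.cos(t+k*2*np.pi/5),cy-.1*np.sin(t+k*2*np.pi/5),.152]
    # stack k=0, ccw order in world
    s=[(432,458),(458,362),(359,315),(266,373),(306,465)]
    tp=[(680,303),(589,204),(462,262),(470,398),(606,428)]
    for k in range(5):
        out+=list(proj(F["scene"],post(k))-S(*s[k])); out+=list(proj(F["top"],post(k))-T(*tp[k]))
    out+=list(proj(F["top"],[cx-.18*np.cos(b),cy-.18*np.sin(b),.01])-T(572,522))
    return out
r=least_squares(ob,[.525,-.12,0,2.0],loss="soft_l1")
print("carousel",r.x,np.degrees(r.x[2:]),np.round(r.fun,1))
def card(p):
    x,y,a=p; out=[]
    def pt(yy,z,xx=0): return [x+xx*np.cos(a)-yy*np.sin(a),y+xx*np.sin(a)+yy*np.cos(a),z]
    L=[(.056,.263,(284,22)),(-.056,.263,(356,72)),(-.056,.177,(349,123)),(.056,.177,(282,65))]
    for yy,z,q in L: out+=list(proj(F["scene"],pt(yy,z))-S(*q))
    for yy,z,q in [(.056,.263,(30,76)),(-.056,.263,(178,53)),(-.056,.177,(190,83)),(.056,.177,(44,103))]: out+=list(proj(F["top"],pt(yy,z))-T(*q))
    for xx,yy,q in [(.04,-.05,(220,80)),(-.04,-.05,(230,160)),(-.04,.05,(129,178))]: out+=list(proj(F["top"],pt(yy,.01,xx))-T(*q))
    return out
r=least_squares(card,[.71,.24,0],loss="soft_l1"); print("card",r.x,np.degrees(r.x[2]),np.round(r.fun,1))
E
python3 fit.py; python3 - <<'E'
from h import *
f=arm.grab_frame("wrist"); print(f["position"],f["orientation"]); save(f,"w1.png")
for q in("scanner","scanner_nose","card_stand","card"): print(q,find(q,f))
E
```

```text
carousel [ 0.53447017 -0.11785177  0.10477744  1.6766662 ] [ 6.00330502 96.06589693] [ 0.2  0.3 -0.2  0.9  0.1  0.3 -0.4 -0.7 -0.4  0.3 -0.9 -1.8 -0.4  0.5
 -0.1 -0.9 -0.2  0.6  0.3 -0.2 -0.  -0. ]
card [0.71343282 0.24772859 0.18286442] 10.477359634317997 [-1.   0.1 -2.2 -2.2  0.9  1.8  1.6  6.9 -0.6  0.2 -1.9  0.3  0.9 -0.9
  4.2 -0.7 -0.3 -0.2  0.2  0.4 -0.8  0. ]
[0.31580861 0.60061629 0.38483325] [ 2.85212430e+00 -9.30592660e-04 -1.94114371e+00]
scanner []
scanner_nose []
card_stand []
card []
```

View pics/w1.png

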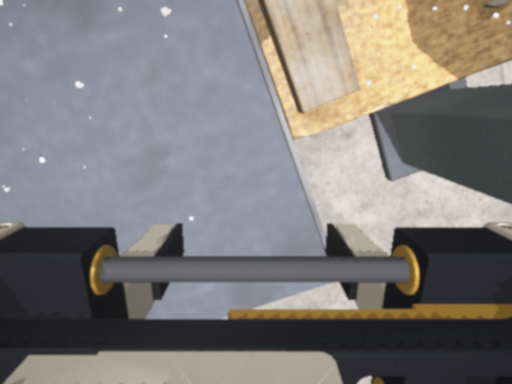

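The carousel fit is good: the plate has to turn about −90°. The card fit needs a closer view. The wrist picture shows only the left bench, so I'm moving to hover near the scanner and look again.

Call:
servo_tool(
  deltas=[
    [-1,0,0,-28,0,0,-5.86],
    [-1,0,0,-28,0,0,-5.86],
    [-1,0,0,-28,0,0,-5.86],
    [-1,0,0,-28,0,0,-5.86],
    [-1,0,0,-28,0,0,-5.86],
    [-1,7,29,0,0,0,0],
    [-1,7,29,0,0,0,0],
    [-1,7,29,0,0,0,0],
    [-1,7,29,0,0,0,0],
    [-1,7,29,0,0,0,0],
    [-1,7,29,0,0,0,0],
    [-1,7,29,0,0,0,0],
    [-1,7,29,0,0,0,0],
    [-1,7,29,0,0,0,0],
    [-1,7,29,0,0,0,0],
    [-1,7,29,0,0,0,0],
    [-1,7,29,0,0,0,0],
    [-1,7,29,0,0,0,0],
    [-1,7,29,0,0,0,0],
    [-1,0,0,0,0,0,0],
  ],
)

```text
t: 3.22
eef_pos: [0.3993, 0.2373, 0.337]
ee_rot: [-3.141, -0.001, 0.138]
force: [0.2, 0.4, -0.3]
width: 0.0877
gripper_force: 0.0
```

```bash
python3 - <<'E'
from h import *
s=arm.get_state(); print(s["t"],s["eef_pos"],s["ee_rot"],s["q"])
f=arm.grab_frame("wrist"); print(f["position"],f["orientation"]); np.save("w2.npy",f,allow_pickle=True)
for q in("scanner","scanner_nose","card_stand","card"): print(q,find(q,f))
cv2.imwrite("pics/w2.png",cv2.resize(f["color"][:,:,::-1],None,fx=1.5,fy=1.5))
E
```

```text
3.2167 [0.3993293  0.23725536 0.33704576] [-3.14132963e+00 -1.05515858e-03  1.38279502e-01] [ 9.62331802e-01 -6.30451057e-02 -1.79643386e-01  5.99865029e-04
 -1.45328832e+00  7.46674109e-01]
[0.4748799  0.24731341 0.52571306] [ 2.85277767e+00 -4.85412937e-04 -1.43209281e+00]
scanner []
scanner_nose [(0.58, [0.4695, 0.2554, 0.1439])]
card_stand []
card [(0.74, [0.5247, -0.0848, 0.0396])]
```

View pics/w2.png

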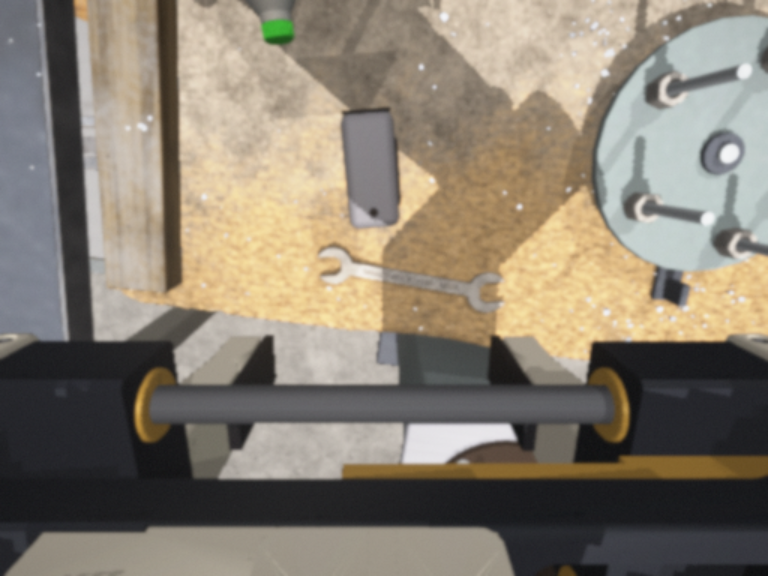

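The wrist view shows the scanner head from above. At 1.5× scale its corners are about (343,113), (389,109), (397,222) and (353,228). The black window strip is at the far (+x) end, so it looks towards the card side.

```bash
python3 - <<'E'
from h import *
f=np.load("w2.npy",allow_pickle=True).item()
M,p=cam(f)
P=[]
for u,v in[(343,113),(389,109),(397,222),(353,228)]:
    d=M@np.linalg.inv(f["K"])@[u/1.5,v/1.5,1]; P.append((p+d*(.142-p[2])/d[2])[:2])
P=np.array(P);print(P.round(4), np.linalg.norm(P-np.roll(P,-1,0),axis=1))
ax=(P[0]+P[1]-P[2]-P[3])/2; y=np.arctan2(ax[1],ax[0]); c=P.mean(0)
print("yaw",np.degrees(y),"origin",c-.005*np.array([np.cos(y),np.sin(y)]))
E
```

```text
[[0.5084 0.2845]
 [0.5169 0.2465]
 [0.4239 0.2257]
 [0.413  0.2645]] [0.03893588 0.09529203 0.04033364 0.09751079]
yaw 12.206639152999855 origin [0.46067552 0.25423798]
```

Call:
servo_tool(
  deltas=[
    [-1,0,0,0,0,0,-4.3],
    [-1,10.5,0,20,0,0,0],
    [-1,10.5,0,20,0,0,0],
    [-1,10.5,0,20,0,0,0],
    [-1,10.5,0,20,0,0,0],
    [-1,10.5,0,20,0,0,0],
    [-1,10.5,-1,20,0,0,0],
    [-1,0,0,10,0,0,0],
    [-1,0,0,7,0,0,0],
    [-1,0,0,0,0,0,0],
  ],
)

```text
t: 4.3
eef_pos: [0.4588, 0.2553, 0.1978]
ee_rot: [3.14, 0.002, 0.216]
force: [-1.0, -0.8, 0.7]
width: 0.0877
gripper_force: 0.0
```

```bash
python3 - <<'E'
from h import *
s=arm.get_state(); print(s["t"],s["eef_pos"],s["ee_rot"])
f=arm.grab_frame("wrist"); np.save("w3.npy",f,allow_pickle=True)
for q in("scanner","scanner_nose","card_stand","card"): print(q,find(q,f))
t=arm.grab_frame("scene")
for q in("scanner","scanner_nose","card_stand","card"): print(q,find(q,t))
cv2.imwrite("pics/w3.png",cv2.resize(f["color"][:,:,::-1],None,fx=1.5,fy=1.5))
E
```

```text
4.3 [0.45883232 0.25525285 0.19784184] [3.14014896e+00 2.37294738e-03 2.16271202e-01]
scanner [(0.79, [0.4728, 0.2576, 0.145])]
scanner_nose [(0.96, [0.4732, 0.255, 0.1433])]
card_stand [(0.59, [0.3429, 0.2486, 0.0068])]
card []
scanner [(0.71, [0.7143, 0.2444, 0.1854]), (0.58, [0.4623, 0.2431, 0.1132])]
scanner_nose [(0.59, [0.4561, 0.241, 0.118]), (0.49, [0.7125, 0.243, 0.1845])]
card_stand [(0.82, [0.7119, 0.2385, 0.1841])]
card [(0.73, [0.7139, 0.2426, 0.1882])]
```

View pics/w3.png

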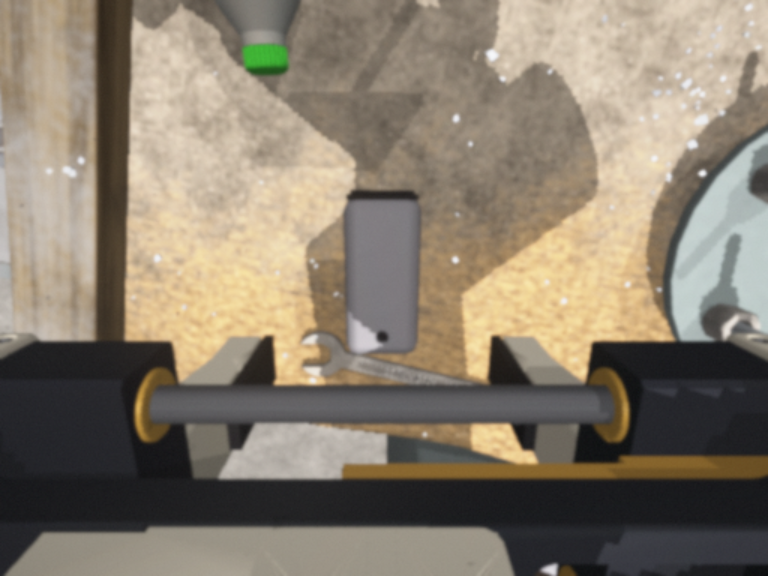

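The scanner head is centred between the fingers (x about 383) and aligned with them, spanning rows 199–354. The black window shows at the front, at rows 191–199.

```bash
python3 - <<'E'
from h import *
f=np.load("w3.npy",allow_pickle=True).item()
M,p=cam(f)
P=[]
for u,v in[(347,199),(419,199),(418,353),(350,354)]:
    d=M@np.linalg.inv(f["K"])@[u/1.5,v/1.5,1]; P.append((p+d*(.142-p[2])/d[2])[:2])
P=np.array(P);print(P.round(4), np.linalg.norm(P-np.roll(P,-1,0),axis=1))
ax=(P[0]+P[1]-P[2]-P[3])/2; y=np.arctan2(ax[1],ax[0]); c=P.mean(0)
o=c-.005*np.array([np.cos(y),np.sin(y)])
print("yaw",np.degrees(y),"origin",o)
s=arm.get_state(); Rt=R.from_euler('xyz',s["ee_rot"]).as_matrix(); print(Rt.T@(np.r_[o,.106]-s["eef_pos"]))
E
```

```text
[[0.5084 0.2855]
 [0.5172 0.2456]
 [0.4239 0.2232]
 [0.414  0.2651]] [0.0408944  0.09595052 0.04308856 0.09659177]
yaw 12.855559460376083 origin [0.46102857 0.25372075]
[0.00072629 0.00187982 0.09371504]
```

Call:
servo_tool(
  deltas=[
    [-1,1,2,19,0,0,-0.4],
    [-1,0,0,19,0,0,0],
    [-1,0,0,19,0,0,0],
    [-1,0,0,19,0,0,0],
    [-1,0,0,12,0,0,0],
    [-1,0,0,7,0,0,0],
    [-1,0,0,0,0,0,0],
    [1,0,0,0,0,0,0],
    [1,0,0,0,0,0,0],
    [1,0,0,0,0,0,0],
    [1,0,0,0,0,0,0],
    [1,0,0,0,0,0,0],
    [1,0,0,0,0,0,0],
    [1,0,0,0,0,0,0],
    [1,0,0,0,0,0,0],
    [1,0,0,0,0,0,0],
  ],
  squeeze=35,
)

```text
t: 6.13
eef_pos: [0.4614, 0.2538, 0.1045]
ee_rot: [-3.141, -0.001, 0.223]
force: [-1.0, 0.7, 2.8]
width: 0.0457
gripper_force: 35.0
```

```bash
python3 - <<'E'
import cv2,numpy as np
a=cv2.imread("pics/s1.png")[58:142,222:268]; b=cv2.imread("pics/t1.png")[130:178,122:184]
a=cv2.resize(a,None,fx=7,fy=7,interpolation=cv2.INTER_CUBIC); b=cv2.resize(b,None,fx=7,fy=7,interpolation=cv2.INTER_CUBIC)
o=np.zeros((588,322+434,3),np.uint8); o[:,:322]=a; o[:336,322:]=b
cv2.imwrite("pics/c.png",o)
E
```

```text
(no output)
```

View pics/c.png

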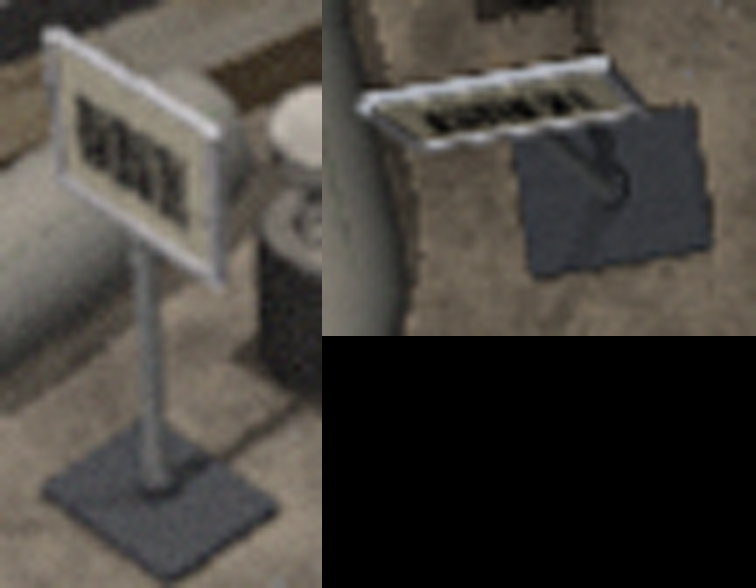

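The crop shows the card frame and foot corners clearly in both views, for example scene (48,32), (218,132), (218,285), (58,178) and top (362,105), (606,62), (640,112), (428,148). I'll refit with these.

```bash
cat > card.py <<'E'
from h import *
from scipy.optimize import least_squares
F={n:arm.grab_frame(n) for n in("scene","top")}
T=lambda u,v:(122+(u-322)/7,130+v/7); S=lambda u,v:(222+u/7,58+v/7)
def ob(p):
    x,y,a,dx=p; out=[]
    def pt(yy,z,xx): return [x+xx*np.cos(a)-yy*np.sin(a),y+xx*np.sin(a)+yy*np.cos(a),z]
    for n,C,L in [("scene",S,[(.056,.263,dx,48,32),(-.056,.263,dx,218,132),(-.056,.177,dx,218,285),(.056,.177,dx,58,178),(-.04,.05,0,0,0)][:4]+[(.05,.01,-.04,42,495),(-.05,.01,.04,278,510),(-.05,.01,-.04,170,580)]),
      ("top",T,[(.056,.263,dx,362,105),(-.056,.263,dx,606,62),(-.056,.177,dx,640,112),(.056,.177,dx,428,148),(-.05,.01,.04,697,105),(-.05,.01,-.04,712,248),(.05,.01,-.04,535,278)])]:
        for yy,z,xx,u,v in L: out+=list(proj(F[n],pt(yy,z,xx))-C(u,v))
    return out
r=least_squares(ob,[.71,.24,0.15,0],loss="soft_l1",f_scale=.7)
x,y,a,dx=r.x; print(r.x,np.degrees(a),np.round(r.fun,1)); print("frame centre",x+dx*np.cos(a),y+dx*np.sin(a))
E
python3 card.py
```

```text
[ 0.71360267  0.24656062  0.19498992 -0.00125061] 11.172099413944517 [-0.4  0.7 -0.3  1.4  0.4  1.5  0.   1.7 -1.3 -0.7 -0.  -0.3 -0.6  0.9
 -0.3 -0.2  0.4 -0.1  1.4 -1.1 -1.5 -0.6 -0.7 -0.4  0.4 -0.3 -0.5 -0.1]
frame centre 0.712375762212614 0.24631831005939311
```

Call:
servo_tool(
  deltas=[
    [1,0,0,-5,0,0,0],
    [1,0,0,-10,0,0,0],
    [1,0,0,-15,0,0,0],
    [1,0,0,-20,0,0,0],
    [1,0,0,-20,0,0,0],
    [1,0,0,-15,0,0,0],
    [1,0,0,-10,0,0,0],
    [1,0,0,-5,0,0,1.6],
    [1,5,3,0,0,0,0],
    [1,10,7,0,0,0,0],
    [1,13,9,0,0,0,0],
    [1,14,9,0,0,0,0],
    [1,14,9,0,0,0,0],
    [1,13,9,0,0,0,0],
    [1,10,7,0,0,0,0],
    [1,5,3,0,0,0,0],
    [1,0,0,0,0,0,0],
    [1,0,0,0,0,0,0],
  ],
)

```text
t: 7.73
eef_pos: [0.5543, 0.2144, 0.2035]
ee_rot: [3.141, 0.001, 0.194]
force: [-0.2, 0.1, -3.8]
width: 0.0455
gripper_force: 35.0
```

```bash
python3 - <<'E'
from h import *
s=arm.get_state(); print(s["t"],s["eef_pos"],s["ee_rot"],s["width"])
for n in("scene","wrist","top"):
    f=arm.grab_frame(n); np.save(n+"4.npy",f,allow_pickle=True)
    print(n,[(q,find(q,f)) for q in("scanner_nose","scanner","card","card_stand")])
    if n=="scene": a=f
    if n=="wrist": b=f
cv2.imwrite("pics/d.png",np.hstack([cv2.resize(a["color"][50:150,150:290],None,fx=3,fy=3,interpolation=cv2.INTER_CUBIC),cv2.resize(b["color"][:300],(376,300))])[:,:,::-1])
E
```

```text
7.7333 [0.55429517 0.21444268 0.20351166] [3.14115935e+00 1.39868803e-03 1.94028898e-01] 0.04545025771299714
scene [('scanner_nose', [(0.69, [0.5371, 0.1985, 0.1872]), (0.61, [0.5303, -0.1342, 0.0392])]), ('scanner', [(0.57, [0.5458, 0.2015, 0.18]), (0.25, [0.342, 0.1703, 0.014])]), ('card', [(0.74, [0.7178, 0.2406, 0.1869])]), ('card_stand', [(0.8, [0.7111, 0.2375, 0.1854])])]
wrist [('scanner_nose', [(0.81, [0.5781, 0.22, 0.2442])]), ('scanner', [(0.56, [0.579, 0.2198, 0.2433])]), ('card', [(0.76, [0.7112, 0.2492, 0.0133])]), ('card_stand', [(0.61, [0.7084, 0.2458, 0.0081])])]
top [('scanner_nose', [(0.62, [0.5242, 0.2075, 0.2372])]), ('scanner', [(0.56, [0.5239, 0.2052, 0.2377]), (0.37, [0.5298, -0.1198, 0.0431])]), ('card', [(0.64, [0.339, 0.177, 0.005]), (0.62, [0.7115, 0.2438, 0.008])]), ('card_stand', [(0.8, [0.71, 0.2474, 0.0078])])]
```

View pics/d.png

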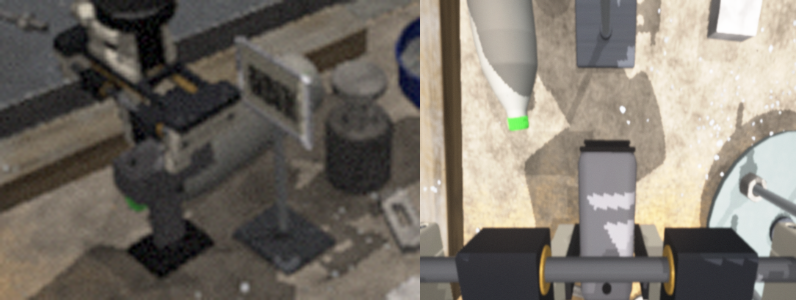

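The wrist view (right half) shows the card foot's near edge at x 577–636 with its middle at about 606. That is in line with the scanner's centre at 607, and the foot's sides are parallel to the scanner. I'll quantify this before holding.

```bash
python3 - <<'E'
from h import *
f=np.load("wrist4.npy",allow_pickle=True).item()
g=cv2.cvtColor(f["color"],cv2.COLOR_RGB2HSV); print(g[40,230],g[40,275],g[40,205],g[75,250])
rgb=f["color"].astype(int); m=((rgb[:,:,2]-rgb[:,:,0]>0)).astype(np.uint8); m[:, :205]=0; m[:,305:]=0; m[85:]=0
m=cv2.morphologyEx(m,cv2.MORPH_CLOSE,np.ones((5,5)))
m=cv2.morphologyEx(m,cv2.MORPH_OPEN,np.ones((5,5)))
M,p=cam(f)
def bp(u,v,z=.01):
    d=M@np.linalg.inv(f["K"])@[u,v,1]; return (p+d*(z-p[2])/d[2])
bot=[(u,np.where(m[:,u])[0].max()) for u in range(225,286,5)]; L=[(np.where(m[v])[0].min(),v) for v in range(10,56,5)]; Rr=[(np.where(m[v])[0].max()+1,v) for v in range(10,56,5)]
print(bot,L,Rr)
s=arm.get_state(); tx=np.array([np.cos(s["ee_rot"][2]),np.sin(s["ee_rot"][2])]); ty=np.array([-tx[1],tx[0]])
o=s["eef_pos"][:2]
for n,A in(("bot",bot),("L",L),("R",Rr)):
    Q=np.array([bp(u,v)[:2]-o for u,v in A]); Q=np.c_[Q@tx,Q@ty]
    vx=cv2.fitLine(Q.astype(np.float32),cv2.DIST_HUBER,0,.01,.01).ravel(); print(n,"mean(fwd,left)",Q.mean(0).round(4),"dir deg",np.degrees(np.arctan2(vx[1],vx[0])))
E
```

```text
[114  24 106] [109  25 110] [ 16  49 151] [ 16  45 154]
[(225, np.int64(66)), (230, np.int64(66)), (235, np.int64(66)), (240, np.int64(66)), (245, np.int64(66)), (250, np.int64(66)), (255, np.int64(66)), (260, np.int64(66)), (265, np.int64(66)), (270, np.int64(66)), (275, np.int64(67)), (280, np.int64(66)), (285, np.int64(66))] [(np.int64(212), 10), (np.int64(213), 15), (np.int64(213), 20), (np.int64(213), 25), (np.int64(213), 30), (np.int64(213), 35), (np.int64(213), 40), (np.int64(214), 45), (np.int64(214), 50), (np.int64(214), 55)] [(np.int64(294), 10), (np.int64(293), 15), (np.int64(293), 20), (np.int64(293), 25), (np.int64(293), 30), (np.int64(293), 35), (np.int64(292), 40), (np.int64(292), 45), (np.int64(292), 50), (np.int64(292), 55)]
bot mean(fwd,left) [ 0.1247 -0.001 ] dir deg -89.92255
L mean(fwd,left) [0.1621 0.0499] dir deg 0.026368184
R mean(fwd,left) [ 0.1622 -0.0467] dir deg -0.25098398
```

Yaw matches within 0.2°, the lateral error is about 1.6 mm and the distance about 104 mm. A small trim, then I hold.

Call:
servo_tool(
  deltas=[
    [1,3,-1.5,-1,0,0,0],
    [1,0,0,0,0,0,0],
    [1,0,0,0,0,0,0],
    [1,0,0,0,0,0,0],
    [1,0,0,0,0,0,0],
    [1,0,0,0,0,0,0],
    [1,0,0,0,0,0,0],
    [1,0,0,0,0,0,0],
    [1,0,0,0,0,0,0],
    [1,0,0,0,0,0,0],
    [1,0,0,0,0,0,0],
    [1,0,0,0,0,0,0],
    [1,0,0,0,0,0,0],
    [1,0,0,0,0,0,0],
    [1,0,0,0,0,0,0],
    [1,0,0,0,0,0,0],
    [1,0,0,0,0,0,0],
    [1,0,0,0,0,0,0],
    [1,0,0,0,0,0,0],
    [1,0,0,0,0,0,0],
  ],
)

```text
t: 10.15
eef_pos: [0.5572, 0.2169, 0.2053]
ee_rot: [3.142, -0.0, 0.195]
force: [0.2, 0.4, -3.3]
width: 0.0454
gripper_force: 35.0
```

Call:
servo_tool(
  deltas=[
    [1,0,0,0,0,0,0],
    [1,0,0,0,0,0,0],
    [1,0,0,0,0,0,0],
    [1,0,0,0,0,0,0],
    [1,0,0,0,0,0,0],
    [1,0,0,0,0,0,0],
    [1,0,0,0,0,0,0],
    [1,0,0,0,0,0,0],
    [1,0,0,0,0,0,0],
    [1,0,0,0,0,0,0],
    [1,0,0,0,0,0,0],
    [1,0,0,0,0,0,0],
    [1,0,0,0,0,0,0],
    [1,0,0,0,0,0,0],
    [1,0,0,0,0,0,0],
    [1,0,0,0,0,0,0],
    [1,0,0,0,0,0,0],
    [1,0,0,0,0,0,0],
  ],
)

```text
t: 11.65
eef_pos: [0.5572, 0.2169, 0.2053]
ee_rot: [3.142, -0.0, 0.195]
force: [0.5, -0.2, -3.9]
width: 0.0453
gripper_force: 35.0
```

Call:
servo_tool(
  deltas=[
    [1,-5,-3,0,0,0,0],
    [1,-10,-6,0,0,0,0],
    [1,-13,-8,0,0,0,0],
    [1,-15,-10,0,0,0,0],
    [1,-15,-10,0,0,0,0],
    [1,-13,-8,0,0,0,0],
    [1,-10,-6,0,0,0,0],
    [1,-6,-4,0,0,0,0],
    [1,0,0,8,0,0,0],
    [1,0,0,15,0,0,0],
    [1,0,0,18,0,0,0],
    [1,0,0,18,0,0,0],
    [1,0,0,15,0,0,0],
    [1,0,0,12,0,0,0],
    [1,0,0,6,0,0,0],
    [1,0,0,4,0,0,0],
    [1,0,0,2,0,0,0],
    [1,0,0,0,0,0,0],
    [1,0,0,0,0,0,0],
  ],
)

```text
t: 13.23
eef_pos: [0.4616, 0.2543, 0.1078]
ee_rot: [-3.141, -0.001, 0.195]
force: [0.4, 0.6, -3.8]
width: 0.0456
gripper_force: 35.0
```

Call:
servo_tool(
  deltas=[
    [1,0,0,1.5,0,0,0],
    [1,0,0,1,0,0,0],
    [1,0,0,1,0,0,0],
    [1,0,0,0,0,0,0],
    [1,0,0,0,0,0,0],
  ],
)

```text
t: 13.65
eef_pos: [0.4615, 0.2544, 0.1045]
ee_rot: [-3.141, -0.001, 0.195]
force: [-1.7, 1.0, 4.0]
width: 0.0455
gripper_force: 35.0
```

Call:
servo_tool(
  deltas=[
    [0.3,0,0,0,0,0,0],
    [-0.2,0,0,0,0,0,0],
    [-0.6,0,0,0,0,0,0],
    [-1,0,0,0,0,0,0],
    [-1,0,0,0,0,0,0],
    [-1,0,0,0,0,0,0],
    [-1,0,0,0,0,0,0],
    [-1,0,0,-5,0,0,0],
    [-1,0,0,-12,0,0,0],
    [-1,0,0,-20,0,0,0],
    [-1,0,0,-25,0,0,0],
    [-1,0,0,-25,0,0,0],
    [-1,0,0,-25,0,0,0],
    [-1,0,0,-25,0,0,0],
    [-1,0,0,-20,0,0,0],
  ],
)

```text
t: 14.9
eef_pos: [0.4615, 0.2541, 0.2634]
ee_rot: [-3.141, -0.002, 0.195]
force: [1.2, -0.2, 0.4]
width: 0.0876
gripper_force: 0.0
```

```bash
python3 - <<'E'
from h import *
s=arm.get_state(); print(s["t"],s["eef_pos"],s["ee_rot"],s["width"],s["q"])
f=arm.grab_frame("wrist"); print(find("scanner",f),find("scanner_nose",f))
t=arm.grab_frame("scene")
cv2.imwrite("pics/e.png",np.hstack([cv2.resize(t["color"][60:160,130:290],None,fx=2.5,fy=2.5),cv2.resize(f["color"][:312],(400,250))])[:,:,::-1])
E
```

```text
14.9 [0.46146071 0.25413484 0.26336801] [-3.14067577e+00 -1.81380569e-03  1.94809923e-01] 0.08759392286836742 [ 8.76394526e-01  7.30953871e-02 -2.04772088e-01  4.48142419e-04
 -1.29094266e+00  8.89089199e-01]
[(0.68, [0.4737, 0.2584, 0.1466]), (0.33, [0.5279, -0.0398, 0.038])] [(0.69, [0.4704, 0.2542, 0.1419])]
```

View pics/e.png

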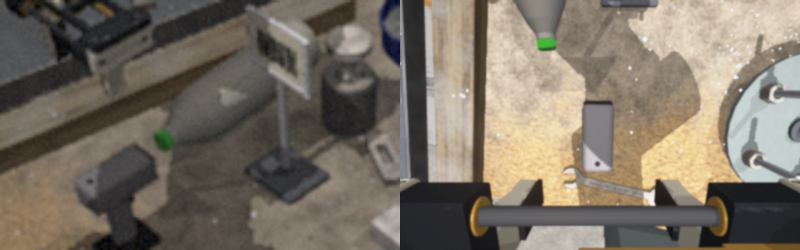

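The scanner stands upright where it was, in both views. Next the carousel: I'll hover over it and refine the pose with the wrist camera.

Call:
servo_tool(
  deltas=[
    [-1,0,5,-15,0,0,0],
    [-1,-3,10,-16,0,0,0],
    [-1,-5,18,-16,0,0,0],
    [-1,-8,22,-15,0,0,0],
    [-1,-9,25,-15,0,0,0],
    [-1,-10,25,0,0,0,0],
    [-1,-10,25,0,0,0,0],
    [-1,-10,25,0,0,0,0],
    [-1,-10,25,0,0,0,0],
    [-1,-10,25,0,0,0,0],
    [-1,-10,25,0,0,0,0],
    [-1,-10,25,0,0,0,0],
    [-1,-10,25,0,0,0,0],
    [-1,-10,25,0,0,0,0],
    [-1,-10,25,0,0,0,0],
    [-1,-9,20,0,0,0,0],
    [-1,-9,5,0,0,0,0],
    [-1,0,0,0,0,0,0],
    [-1,0,0,0,0,0,0],
  ],
)

```text
t: 16.68
eef_pos: [0.389, -0.122, 0.3372]
ee_rot: [-3.141, 0.001, 0.193]
force: [0.3, 0.2, -0.1]
width: 0.088
gripper_force: 0.0
```

```bash
python3 - <<'E'
from h import *
s=arm.get_state(); print(s["t"],s["eef_pos"],s["ee_rot"],s["width"],s["q"])
f=arm.grab_frame("wrist"); np.save("w5.npy",f,allow_pickle=True); save(f,"w5.png")
for q in("stack_post","front_mark","carousel_base","turntable"): print(q,find(q,f))
C=np.array([.5345,-.1179])
P=lambda r,a,z:[C[0]+r*np.cos(np.radians(a)),C[1]+r*np.sin(np.radians(a)),z]
print([proj(f,P(.1,276.07+72*k,.152)).round(1).tolist() for k in range(5)], proj(f,P(0,0,.04)).round(1),"fin",proj(f,P(.164,186,.04)).round(1),"tip",proj(f,P(.18,186,.01)).round(1))
rgb=f["color"]
u,v=proj(f,P(.164,186,.04)).astype(int)
g=cv2.cvtColor(rgb,cv2.COLOR_RGB2GRAY)
print(g[v-14:v+16:2,u-26:u+28:2])
E
```

```text
16.6833 [ 0.38900646 -0.12199102  0.33721294] [-3.14126202e+00  7.60435273e-04  1.93352379e-01] 0.08796670430649678 [ 1.85560232e-01 -1.68939236e-01 -2.68801765e-01 -3.26303511e-04
 -1.47169679e+00  1.57862076e+00]
stack_post [(0.74, [0.5295, -0.118, 0.0404])]
front_mark [(0.84, [0.5276, -0.1243, 0.0407])]
carousel_base [(0.97, [0.532, -0.1193, 0.037])]
turntable [(0.56, [0.5311, -0.1213, 0.0404])]
[[355.8, 56.2], [310.6, -43.4], [208.4, -15.6], [204.5, 93.4], [289.5, 130.8]] [269.   62.2] fin [259.3 163.9] tip [258.2 169.1]
[[171 164 172 169 174 181 182 182 182 171 124 113  92  76  78  99 115 117
  138 201 192 179 170 169 181 184 185]
 [191 187 189 184 184 186 188 184 181 170 127 119  98  77  78 103 118 118
  139 180 190 182 174 173 174 179 179]
 [192 192 185 177 176 174 183 182 172 151 113 117 100  73  77 105 117 119
  148 185 189 205 186 184 178 170 171]
 [195 189 183 175 181 180 177 175 168 150 115 116  86  63  64  93 118 123
  158 193 197 208 190 188 188 175 177]
 [197 198 193 193 192 185 183 181 174 143 121 119  82  84  91 103 127 130
  159 191 197 201 197 190 184 180 187]
 [19
[... 426 characters left out ...]
 201 198 201 187 199]
 [197 202 200 192 199 199 203 194 179 139 119 119 104 130 129 119 132 141
  185 195 191 194 195 191 194 196 197]
 [199 213 212 205 197 191 191 187 181 157 135 139 117 131 133 132 144 163
  192 190 188 190 197 201 206 208 206]
 [198 209 213 212 205 196 188 190 184 165 154 165 148 141 139 161 181 198
  204 193 191 198 208 207 211 208 207]
 [178 190 201 209 208 196 188 186 184 185 178 182 185 175 166 179 176 179
  195 209 219 199 198 201 210 208 198]
 [181 179 192 205 206 195 184 174 178 189 189 210 232 210 194 194 190 190
  195 208 224 225 207 202 214 215 201]
 [189 180 188 198 194 191 179 176 170 171 178 217 236 218 204 194 200 200
  196 200 217 229 204 197 209 209 196]]
```

```bash
cat > base.py <<'E'
from h import *
from scipy.optimize import least_squares
f=np.load("w5.npy",allow_pickle=True).item(); M,p=cam(f); Ki=np.linalg.inv(f["K"])
def bp(u,v,z):
    d=M@Ki@[u,v,1]; return (p+d*(z-p[2])/d[2])[:2]
rgb=f["color"].astype(float); g=cv2.GaussianBlur(rgb.mean(2),(3,3),0)
# tongue edges
c=[]
for v in range(152,168):
    row=g[v]<148; seg=np.where(row[245:275])[0]+245
    def sub(i,j): return i+(148-g[v,i])/(g[v,j]-g[v,i])*(j-i)
    c.append((bp(sub(seg[0],seg[0]-1)+.0,v,.01),bp(sub(seg[-1],seg[-1]+1),v,.01)))
c=np.array(c); mid=c.mean(1); print("width mm",np.linalg.norm(c[:,0]-c[:,1],axis=1).round(4)); print("mid",mid[::5].round(4))
# plate edge
col=(rgb[:,:,0]-rgb[:,:,2]); m=(cv2.GaussianBlur(col,(5,5),0)<8).astype(np.uint8)
m=cv2.morphologyEx(m,cv2.MORPH_OPEN,np.ones((3,3)))
C0=np.array([.5345,-.1179]); E=[]
for a in np.radians(np.r_[100:178:4,194:262:4]):
    P=[]
    for r in np.arange(.115,.15,.001):
        u,v=proj(f,[C0[0]+r*np.cos(a),C0[1]+r*np.sin(a),.04]);
        if 0<=u<511 and 0<=v<230: P.append((r,m[int(round(v)),int(round(u))]))
    rr=[r for r,k in P if not k]
    if P and rr and rr[0]>.12: E.append(C0+rr[0]*np.array([np.cos(a),np.sin(a)]))
E=np.array(E); q=least_squares(lambda x:np.hypot(*(E-x[:2]).T)-x[2],[*C0,.134],loss="soft_l1",f_scale=.001)
print("plate",len(E),q.x.round(4),np.abs(q.fun).mean())
q2=least_squares(lambda x:np.hypot(*(E-x[:2]).T)-.134,C0,loss="soft_l1",f_scale=.001);print(q2.x)
for C in(C0,q2.x):
    d=mid.mean(0)-C; print("base yaw",np.degrees(np.arctan2(-d[1],-d[0])))
E
python3 base.py
```

```text
width mm [0.0337 0.0342 0.034  0.0337 0.0337 0.0337 0.0332 0.0321 0.0312 0.0311
 0.0317 0.0322 0.0322 0.032  0.0319 0.0316]
mid [[ 0.3877 -0.1342]
 [ 0.3784 -0.1346]
 [ 0.3691 -0.1362]
 [ 0.3597 -0.1372]]
plate 35 [ 0.5329 -0.118   0.131 ] 0.0005684026885392459
[ 0.53686696 -0.11782837]
base yaw 6.236922305413899
base yaw 6.171993549214011
```

Call:
servo_tool(
  deltas=[
    [-1,0,0,0,0,0,-6.5],
    [-1,0,0,0,0,0,-6.5],
    [-1,5,8,10,0,0,0],
    [-1,7,11,20,0,0,0],
    [-1,7,11,25,0,0,0],
    [-1,7,11,25,0,0,0],
    [-1,5,9,25,0,0,0],
    [-1,3.5,5.5,20,0,0,0],
    [-1,0,0,12,0,0,0],
    [-1,0,0,0,0,0,0],
    [-1,0,0,0,0,0,0],
  ],
)

```text
t: 17.85
eef_pos: [0.4437, -0.1581, 0.2005]
ee_rot: [-3.141, 0.002, 0.422]
force: [-0.3, -0.1, 0.7]
width: 0.0875
gripper_force: 0.0
```

```bash
python3 - <<'E'
from h import *
s=arm.get_state(); print(s["t"],s["eef_pos"],s["ee_rot"],s["q"])
C=np.array([.5345,-.1179]); a=np.radians(204.07)
P=np.r_[C+.1*np.array([np.cos(a),np.sin(a)]),.112]; Rt=R.from_euler('xyz',s["ee_rot"]).as_matrix(); print((Rt.T@(P-s["eef_pos"])*1000).round(1))
f=arm.grab_frame("wrist"); u,v=proj(f,[*P[:2],.152]); print(u,v)
g=cv2.cvtColor(f["color"],cv2.COLOR_RGB2GRAY); u,v=int(u),int(v); print(g[v-20:v+22:3,u-30:u+32:3])
E
```

```text
17.85 [ 0.44365273 -0.15814494  0.20049119] [-3.14124401e+00  1.66096888e-03  4.22352877e-01] [ 7.72130148e-02  1.43318398e-02 -4.11614302e-01  2.56624601e-04
 -1.14653117e+00  1.91583006e+00]
[-0.5  0.3 88.5]
254.2194889807052 197.3511986816819
[[190 190 188 174 173 168 187 195  80  96 110 106 102 216 190 182 190 188
  187 188 189]
 [188 188 182 173 171 171 182 202 128 100 112 108 166 222 186 190 190 187
  188 189 188]
 [189 187 180 173 172 168 170 186 173 102 111 112 194 214 190 191 191 189
  191 188 189]
 [192 189 183 172 173 175 173 161 145 101 112 109 159 188 192 189 188 189
  193 188 187]
 [189 183 174 173 173 173 173 173 130 101 112 110 155 192 191 188 188 190
  191 188 187]
 [ 93 133 147 160 175 178 175 174 126 142 174 135 152 192 190 188 186 185
  180 178 181]
 [ 79 113 113 116 166 169 175 173 169 231 236 228 152 172 173 176 178 193
  188 185 194]
 [ 67 113 113 146 182 186 193 172 213 236 239 237 194 176 160 177 185 186
  194 181 184]
 [ 91 127 124 167 180 186 187 170 208 240 242 236 186 179 189 199 200 196
  203 189 186]
 [112 126 129 185 189 189 190 182 170 195 210 196 192 185 190 200 199 195
  204 195 173]
 [122 127 136 176 188 190 189 192 191 181 182 166 191 195 187 195 203 190
  193 172 188]
 [129 127 159 168 187 194 176 194 188 190 188 177 190 182 172 180 192 198
  186 177 188]
 [127 128 182 183 176 192 187 198 183 194 193 184 190 184 190 186 189 191
  181 179 186]
 [155 170 188 172 174 181 179 181 179 180 190 195 188 198 199 197 197 183
  168 168 176]]
```

The post tip is exactly where predicted, so I descend and grip it.

Call:
servo_tool(
  deltas=[
    [-1,0,0,12,0,0,0],
    [-1,0,0,18,0,0,0],
    [-1,0,0,20,0,0,0],
    [-1,0,0,18,0,0,0],
    [-1,0,0,12,0,0,0],
    [-1,0,0,8,0,0,0],
    [-1,0,0,0,0,0,0],
    [0.3,0,0,0,0,0,0],
    [0.6,0,0,0,0,0,0],
    [1,0,0,0,0,0,0],
    [1,0,0,0,0,0,0],
    [1,0,0,0,0,0,0],
    [1,0,0,0,0,0,0],
    [1,0,0,0,0,0,0],
    [1,0,0,0,0,0,0],
    [1,0,0,0,0,0,0],
    [1,0,0,0,0,0,0],
  ],
  squeeze=20,
)

```text
t: 19.32
eef_pos: [0.4437, -0.1584, 0.1127]
ee_rot: [-3.142, 0.0, 0.422]
force: [0.9, 0.6, -0.6]
width: 0.0268
gripper_force: 0.0
```

Call:
servo_tool(
  deltas=[
    [1,0,0,0,0,0,0],
    [1,0,0,0,0,0,0],
    [1,0,0,0,0,0,0],
    [1,0,0,0,0,0,0],
    [1,0,0,0,0,0,0],
    [1,0,0,0,0,0,0],
  ],
)

```text
t: 19.82
eef_pos: [0.4437, -0.1584, 0.1127]
ee_rot: [-3.142, 0.0, 0.422]
force: [0.8, -0.2, -0.7]
width: 0.0107
gripper_force: 20.0
```

Call:
servo_tool(
  deltas=[
    [1,0.02,-1.75,0,0,0,1],
    [1,0.1,-4.36,0,0,0,2.5],
    [1,0.1,-4.36,0,0,0,2.5],
    [1,0.1,-4.36,0,0,0,2.5],
    [1,0.1,-4.36,0,0,0,2.5],
    [1,0.1,-4.36,0,0,0,2.5],
    [1,0.1,-4.36,0,0,0,2.5],
    [1,0.1,-4.36,0,0,0,2.5],
    [1,0.1,-4.36,0,0,0,2.5],
    [1,0.1,-4.36,0,0,0,2.5],
    [1,0.1,-4.36,0,0,0,2.5],
    [1,0.1,-4.36,0,0,0,2.5],
    [1,0.1,-4.36,0,0,0,2.5],
    [1,0.1,-4.36,0,0,0,2.5],
    [1,0.1,-4.36,0,0,0,2.5],
    [1,0.1,-4.36,0,0,0,2.5],
    [1,0.1,-4.36,0,0,0,2.5],
    [1,0,0,0,0,0,0],
  ],
)

```text
t: 21.32
eef_pos: [0.4391, -0.088, 0.1127]
ee_rot: [-3.141, 0.001, -0.297]
force: [-2.3, 0.0, 1.0]
width: 0.0108
gripper_force: 20.0
```

Call:
servo_tool(
  deltas=[
    [1,0.1,-4.36,0,0,0,2.5],
    [1,0.1,-4.36,0,0,0,2.5],
    [1,0.1,-4.36,0,0,0,2.5],
    [1,0.1,-4.36,0,0,0,2.5],
    [1,0.1,-4.36,0,0,0,2.5],
    [1,0.1,-4.36,0,0,0,2.5],
    [1,0.1,-4.36,0,0,0,2.5],
    [1,0.1,-4.36,0,0,0,2.5],
    [1,0.1,-4.36,0,0,0,2.5],
    [1,0.1,-4.36,0,0,0,2.5],
    [1,0.1,-4.36,0,0,0,2.5],
    [1,0.1,-4.36,0,0,0,2.5],
    [1,0.1,-4.36,0,0,0,2.5],
    [1,0.1,-4.36,0,0,0,2.5],
    [1,0.1,-4.36,0,0,0,2.5],
    [1,0.1,-4.36,0,0,0,2.5],
    [1,0.1,-4.36,0,0,0,2.5],
    [1,0.1,-4.36,0,0,0,2.5],
    [1,0.1,-4.36,0,0,0,2.5],
    [1,0.02,-2.36,0,0,0,1.35],
  ],
)

```text
t: 22.98
eef_pos: [0.4941, -0.026, 0.1127]
ee_rot: [-3.141, 0.001, -1.148]
force: [-1.4, 2.3, 1.9]
width: 0.0108
gripper_force: 20.0
```

Call:
servo_tool(
  deltas=[
    [1,0,0,0,0,0,0],
    [1,0,0,0,0,0,0],
    [1,0,0,0,0,0,0],
  ],
)

```text
t: 23.23
eef_pos: [0.4937, -0.0263, 0.1127]
ee_rot: [-3.141, 0.0, -1.145]
force: [-2.1, 4.0, 1.3]
width: 0.0108
gripper_force: 20.0
```

```bash
python3 - <<'E'
from h import *
s=arm.get_state(); print(s["t"],s["eef_pos"],s["ee_rot"],s["force"],s["width"],s["gripper_force"])
C=np.array([.5345,-.1179]); d=s["eef_pos"][:2]-C; print("post angle",np.degrees(np.arctan2(d[1],d[0])),np.hypot(*d))
P=lambda r,a,z:[C[0]+r*np.cos(np.radians(a)),C[1]+r*np.sin(np.radians(a)),z]
for n in("wrist","scene","top"):
    f=arm.grab_frame(n); g=cv2.GaussianBlur(cv2.cvtColor(f["color"],cv2.COLOR_RGB2GRAY),(3,3),0).astype(float)
    print(n,"front",find("front_mark",f),"stack",find("stack_post",f),"scanner",find("scanner",f,1))
    for a in(186.2,258.2,330.2):
        u,v=proj(f,P(.1,a,.152)); 
        if not(8<u<503 and 8<v<375): print(a,"out",u,v); continue
        w=9 if n=="wrist" else 5; U,V=int(round(u)),int(round(v))
        q=g[V-w:V+w+1,U-w:U+w+1]; t=np.percentile(q,50)+.6*(q.max()-np.percentile(q,50)); yy,xx=np.where(q>t)
        print(a,"pred",u.round(1),v.round(1),"bright",(xx.mean()-w+U).round(1),(yy.mean()-w+V).round(1),q.max(),len(xx))
    if n=="scene": print(g[int(proj(f,P(.1,186.2,.152))[1])-8:][:17,int(proj(f,P(.1,186.2,.152))[0])-10:][:,:21].astype(int))
    np.save(n+"6.npy",f,allow_pickle=True)
E
```

```text
23.2333 [ 0.49372011 -0.02625705  0.11271269] [-3.14147644e+00  4.55270970e-04 -1.14538455e+00] [-2.11214045  4.0059546   1.27795913] 0.01082076654752685 20.00014454126358
post angle 113.98842695709035 0.10030668178750952
wrist front [(0.84, [0.5195, -0.1063, 0.0405])] stack [(0.69, [0.5255, -0.1036, 0.042])] scanner [(0.31, [0.5233, -0.1018, 0.0394])]
186.2 pred 437.6 123.8 bright 441.2 124.6 253.0 65
258.2 out 399.9829556625625 -161.3737089302489
330.2 out 107.9150691484979 -162.88928472579173
scene front [(0.68, [0.521, -0.1336, 0.0418]), (0.54, [0.7191, 0.23, 0.1886])] stack [(0.72, [0.5239, -0.1343, 0.0402])] scanner [(0.88, [0.4622, 0.244, 0.1149])]
186.2 pred 228.7 212.4 bright 228.0 211.5 174.0 6
258.2 pred 271.8 221.1 bright 271.6 220.1 173.0 7
330.2 pred 293.9 190.9 bright 293.7 190.0 168.0 7
[[119 121 118 116 115 116 116 114 111 107 104 105 104 101  98 103 114 126
  131 132 132]
 [124 125 122 118 116 117 117 116 116 115 116 118 120 120 121 124 127 128
  129 130 131]
 [128 129 126 123 122 122 122 122 122 123 124 126 128 129 129 131 130 129
  129 130 131]
 [130 130 129 128 1
[... 809 characters left out ...]
33 136 129 115 105  97  90  93 101 108 118 128
  131 131 132]
 [132 133 133 133 131 129 134 140 131 114 105  98  89  83  87  98 114 126
  131 131 131]
 [131 131 132 133 130 126 130 134 122 106 103  99  87  77  84 106 124 130
  131 131 130]
 [130 130 132 133 129 124 126 124 108  97 101 100  88  79  94 123 137 133
  131 131 130]
 [129 130 131 133 129 122 121 118 105  97 102 102  93  91 113 137 135 124
  124 128 127]]
top front [(0.57, [0.5379, -0.1392, 0.0395])] stack [(0.91, [0.5418, -0.1402, 0.0432])] scanner [(0.35, [0.5431, -0.1412, 0.0419])]
186.2 pred 262.7 234.0 bright 262.5 234.5 141.0 4
258.2 pred 289.3 210.9 bright 289.5 211.5 150.0 4
330.2 pred 275.4 178.7 bright 275.2 179.4 147.0 5
```

```bash
python3 - <<'E'
from station import arm
print(arm.get_state()["qd"].round(3)); print(arm.job_done())
E
```

```text
[ 0.    -0.    -0.     0.    -0.001  0.001]
the job is handed in; nothing more can be done
None
```

I handed the job in at about 23 s of the 61 s allowed. I held the scanner for over 2 s, square to the card within about 0.3° and a measured 10 cm away, then stood it back upright on the bench. I turned the three-nut post to within about 0.3° of the pointer, and the gripper still holds the carousel by another post.

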